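# Set the four-hole plate on the seal press

## Robot

A 6-joint arm with a two-finger parallel gripper is mounted at the origin on a cart in front of the work surface, level with it; the furniture and walls round the work are solid. World frame = base frame: x ahead of the robot, y to its left, z up, the work surface at z = 0. Lengths are in m, angles in rad, forces in N, time in s.
With the tool pointing down it reaches from about 0.425 to 0.925 m from the base axis. Payload 12.5 kg.
Tool frame: the origin (TCP) lies midway between the tips of the shut fingers; the grasp point (between the pads) lies 19 mm behind it; z points along the fingers, y is the line along which they close (so a half turn about z gives the same grasp; the last joint's range is limited). The gripper opens to 85 mm and grips with 20 to 120 N. Pads are 22 mm wide; open, the fingers measure 114 mm over their backs; the gripper's body (76 mm by 85 mm) begins 54 mm behind the grasp point. The pads swing forward as they close: fully open they stand 13 mm farther back than shut.
Start: joints at [1.097, 0.491, 1.559, -0, 1.092, -0.106], TCP at [0.225, 0.583, 0.231] pointing down, gripper open.
Joint ranges: [-3.1, 3.1], [-0.84, 2.19], [0.05, 2.79], [-1.13, 4.28], [0.06, 2.93], [-2.69, 2.69]. Speed limits (rad/s): [2.22, 2.22, 2.79, 3.14, 3.14, 3.14].

## Interface

Orientations are given as a unit quaternion [w, x, y, z].
In Python, from plant import get_state, camera, camera_info, finish_job gives the robot as it stands. The module is installed in compiled form; this text tells all that it offers.
- The arm moves only by the tool play_rows, never from a script. Its argument "motion" is a list of rows, each a list of 6 numbers: the shift along the tool's x, y, z in mm, then the turn, a rotation vector about the tool's x, y, z in degrees. In form: [[tx, ty, tz, ax, ay, az], ...]. A call has 1 to 20 rows; each row shifts and turns the commanded pose from where the row before left it, along the tool's axes as they then stand; what a row does not reach is not made up. A row lasts 1/10 s, in which the tool goes at most 50 mm and 8.59 degrees, less where a joint would pass 70% of its speed; a pose out of reach is approached as far as the arm can. A call is refused whole if a number of a shift passes 50 or a number of a turn 8.59, either way. A call with a gripper value outside its range is refused whole. "claw" is the closure, from 0 (fully open) to 1 (shut), set as the call begins (left out, the last holds). The fingers move at their own pace and stop on an object; "squeeze" is the grip in N (left out, the last holds). Time passes only in rows, so rows that do not move let the fingers close. It gives the time, the measured TCP pose, the force, the opening and the grip force at its end, in the units of the state.
- get_state(): the state, without advancing time (a new reading comes with each control period).
- camera(name): name is "scene" or "side" or "wrist"; returns (picture, depth): 420x560x3 uint8, blue, green, red; 420x560 float32, m along the optical axis (not along the pixel's ray), 0 where there is no reading.
- camera_info(name): a dict with "fx", "fy", "cx", "cy" (pixels), "extrinsics" (4x4, takes a point from camera to world coordinates). Camera axes: x right, y down, z forward; pixel columns grow to the right and rows downward; lengths in m; the calibration is good to about 2 mm. A picture is of the moment at which its call begins: read the wrist's pose just before it. camera_info takes no time and is no camera call; for the wrist camera it gives the pose at the moment of the call.
- finish_job(): hands the job in; it is judged then, once.
The state is a dict: "t": time; "q": joint angles; "qd": joint speeds; "effort": joint torques, N m; "tool_pos": TCP position; "tool_rot": TCP orientation; "wrist_force": force on the tool from outside, world axes, zero at the start; "ft_torque": the same for the moment, N m; "finger_gap": opening from 0.0 (shut) to 1.0 (fully open); "grip_force": force on a finger pad.
Only numpy, scipy, OpenCV 4.12 (cv2) and the standard library are available. Lean on these libraries where they do the work, as an engineer would, in place of code of your own. Each camera call takes 0.05 s, during which the arm holds its last target. There are 200 camera calls.

## Task

An ivory-wrapped chocolate tablet with a fresh seal lies in the small press, between its four upright brass studs. Pick up the light wooden plate with the four big holes by its black handle, turn it to match the studs and lower it over all four of them, so that it lies flat on the tablet, and let go. Leave the tablet lying in the press and do not move the dark plate with two small holes.

Things in the scene. Friction and masses are not known exactly. Their poses are not given: they have to be found in the camera images.
- press: Fixed seal press: grey base 134 (x) x 104 (y) x 12 mm with a steel top and four upright round-headed brass studs, 7 mm thick, that rise 36 mm above the base's top (stud tops 48 mm above the counter). Origin: centre of the underside, z up. The studs stand at x = +-24, y = +-38 mm in its frame.
- plate: Plate to fit: light wood, 86 (x) x 114 (y) x 12 mm, 0.15-0.3 kg, flat on the counter; four through holes 27 mm wide at x = +-24, y = +-38 mm: 10 mm to spare round the studs; a half turn fits as well, a quarter turn does not. Origin: centre of the underside, z up. Black bar handle over its middle, along y: 14 mm thick (x), 56 mm long, 24 to 46 mm above the underside, on two feet at y = +-20 mm.
- tablet: Thin ivory-wrapped chocolate tablet, 126 (x) x 62 (y) x 10 mm, loose, lying on the press between the stud rows, lengthwise along the press's x axis. Origin: centre of the underside. The plate in place lies on top of it, the plate's underside 22 mm above the press's underside.
- spare_plate: Bystander: dark wooden plate of the same size with the same black handle, but with only two 12 mm holes at y = +-43 mm; it does not fit this press. Origin: centre of the underside. It stays where it lies.

How it is judged:
At the end, for the whole second after the job is handed in: The light plate is over all four studs (within 20 mm of the press's centre, 0.35 rad of its direction, either way round), at rest flat on the tablet (underside 17 to 27 mm above the press's, tilt under 0.1 rad); the tablet lies flat on the press within 25 mm of its centre (horizontal distance between plate and press below 0.02 m and z of plate in the frame of press between 0.017 and 0.027 m and angle between the x axis of plate and the x axis of press, either way round below 0.35 rad and angle between each of plate, tablet's own z axis and vertical below 0.1 rad and horizontal distance between tablet and press below 0.025 m and z of tablet in the frame of press below 0.017 m and linear speed of plate below 0.02 m/s); the robot touches nothing.
It fails at once if the dark two-hole plate is moved by more than 30 mm (distance of spare_plate from where it was at the start of the episode above 0.03 m).
It also fails if it takes over 35 s, if anything falls off the work surface, if the arm or the gripper's body presses on something with over 40 N, if the wrist force passes 120 N, or if a joint passes its speed limit or range.

## Working session

There is one attempt and no reset: what is moved stays moved. The work goes in short steps, Python scripts to look and compute and a tool call to move; the robot and the scene stay as the last step left them, time stands still between calls to the robot, and variables do not carry over. Pictures are saved under pics/ and viewed, at most 10 in all, crops included, and the job is handed in when it is done.

Besides the shell and the picture viewer there is one more tool, called after "Call:" as name([rows], argument=value, ...), one row to a line, values as JSON. play_rows: Moves the arm, as the interface text tells. Its arguments: {"type":"object","properties":{"motion":{"type":"array"},"claw":{"type":"number"},"squeeze":{"type":"number"}},"required":["motion"]}

```bash
mkdir -p pics
python3 - <<'E'
from plant import *
import cv2,numpy as np
s=get_state();print(s['tool_pos'],s['tool_rot'])
for n in("scene","side"):
    p,d=camera(n);cv2.imwrite(f"pics/{n}0.png",p);np.save(f"{n}0.npy",d)
    i=camera_info(n);print(n,i['fx'],i['cx'],i['cy'],np.round(i['extrinsics'],3).tolist())
a=[cv2.imread(f"pics/{n}0.png") for n in("scene","side")]
E
```

```text
[0.22459764 0.58299276 0.23071317] [-1.61425575e-04  1.82872883e-01  9.83136399e-01 -5.51437322e-04]
scene 443.87422068061863 284.1584127417855 211.92770109675317 [[0.815, -0.328, 0.478, 0.072], [-0.58, -0.477, 0.661, -0.24], [0.011, -0.816, -0.578, 0.53], [0.0, 0.0, 0.0, 1.0]]
side 472.8474109879146 285.9211453465631 210.52897464681948 [[0.4, -0.692, 0.602, -0.01], [-0.917, -0.304, 0.26, 0.116], [0.003, -0.655, -0.755, 0.7], [0.0, 0.0, 0.0, 1.0]]
```

View pics/scene0.png

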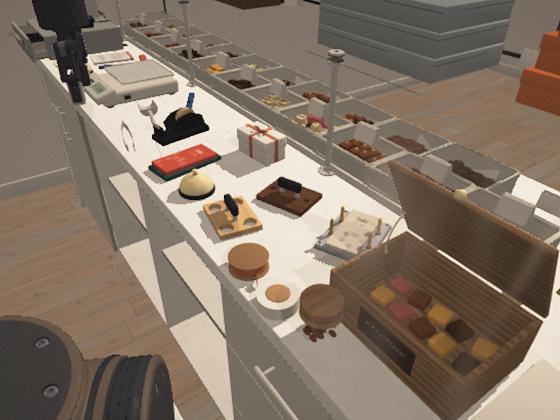

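View pics/side0.png

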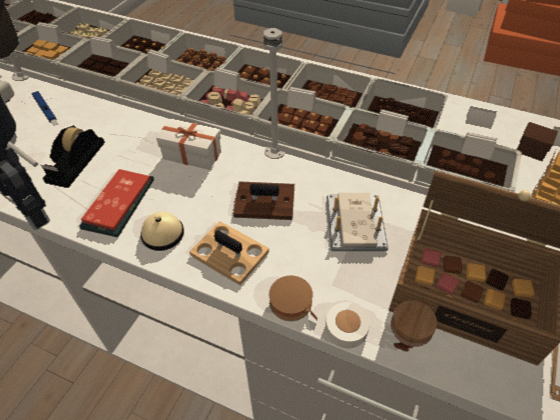

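Side view: light plate at about (230,250), dark plate at (264,200), press at (357,220). Scene view: light plate at (233,215), dark plate at (290,194), press at (353,233). I'll enlarge these regions for point picking.

Run:
```python
import cv2,numpy as np
a=cv2.imread("pics/scene0.png")[175:265,195:395]; b=cv2.imread("pics/side0.png")[170:285,185:395]
f=lambda c,s:cv2.resize(c,None,fx=s,fy=s,interpolation=cv2.INTER_CUBIC)
A=f(a,3);B=f(b,2.8)
print(A.shape,B.shape)
w=640
o=np.zeros((A.shape[0]+B.shape[0],w,3),np.uint8);o[:A.shape[0],:A.shape[1]]=A;o[A.shape[0]:,:B.shape[1]]=B
cv2.imwrite("pics/crop.png",o)
```

```text
(270, 600, 3) (322, 588, 3)
```

View pics/crop.png

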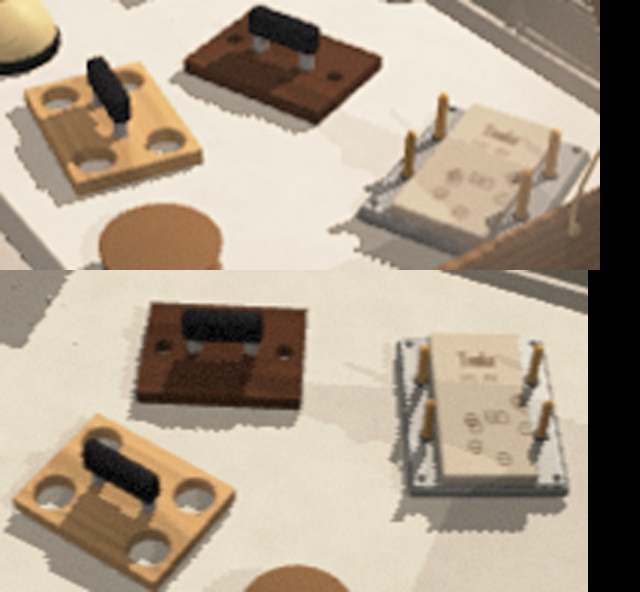

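The crop shows the light plate's four hole centres, its handle, and the four stud tops in both views. I'll triangulate them.

```bash
cat > h.py <<'E'
import numpy as np,cv2
from plant import *
def ray(i,u,v):
    E=np.array(i['extrinsics']);d=E[:3,:3]@[(u-i['cx'])/i['fx'],(v-i['cy'])/i['fy'],1];return E[:3,3],d/np.linalg.norm(d)
def tri(r):
    A=sum(np.eye(3)-np.outer(d,d) for o,d in r);b=sum((np.eye(3)-np.outer(d,d))@o for o,d in r)
    p=np.linalg.solve(A,b);return p,max(np.linalg.norm(np.cross(p-o,d)) for o,d in r)
def plane(r,z): o,d=r;return o+d*(z-o[2])/d[2]
E
python3 - <<'E'
from h import *
a,b=camera_info("scene"),camera_info("side")
P={'h_far':((97,65),(90,450)),'h_near':((119,108),(152,487)),'h_mid':((108,88),(121,470)),
'HL':((59,98),(54,491)),'HB':((96,160),(148,547)),'HR':((167,140),(195,494)),
'S_Lf':((442,96),(423,348)),'S_Ln':((410,134),(429,402)),'S_Rf':((554,133),(537,348)),'S_Rn':((525,173),(546,405)),
'dark_mid':((284,30),(222,325))}
for k,(s,t) in P.items():
    ra=ray(a,s[0]/3+195,s[1]/3+175);rb=ray(b,t[0]/2.8+185,(t[1]-270)/2.8+170)
    p,e=tri([ra,rb]);z=dict(h=.035,H=.012,S=.047,d=.035)[k[0]]
    print(k,p.round(4),round(e,4),plane(ra,z).round(3)[:2],plane(rb,z).round(3)[:2])
E
```

```text
h_far [0.4179 0.4341 0.0355] 0.0004 [0.418 0.434] [0.419 0.434]
h_near [0.4073 0.3851 0.0338] 0.0017 [0.405 0.383] [0.409 0.385]
h_mid [0.4126 0.4094 0.0331] 0.001 [0.41  0.406] [0.413 0.409]
HL [0.3971 0.4528 0.0064] 0.001 [0.392 0.445] [0.395 0.45 ]
HB [0.3833 0.3773 0.0061] 0.0008 [0.379 0.37 ] [0.381 0.375]
HR [0.4312 0.3679 0.0076] 0.0006 [0.427 0.362] [0.429 0.366]
S_Lf [0.5797 0.2683 0.0418] 0.001 [0.573 0.262] [0.576 0.267]
S_Ln [0.5363 0.2488 0.0414] 0.0013 [0.529 0.243] [0.533 0.248]
S_Rf [0.6102 0.198  0.042 ] 0.0011 [0.603 0.193] [0.607 0.197]
S_Rn [0.5649 0.1783 0.0424] 0.0002 [0.56  0.174] [0.561 0.178]
dark_mid [0.554  0.4061 0.0303] 0.0011 [0.548 0.399] [0.552 0.404]
```

Heights and stud spacings agree with the text (47.6 and 76.6 mm measured, against 48 and 76). That gives:
- **Plate:** centre about (0.413, 0.410), yaw about −11°.
- **Press:** centre about (0.573, 0.223), yaw about 23.5°.

First I'll turn the tool so that it closes across the handle.

Call:
play_rows([
  [0,0,0,0,0,8],
  [0,0,0,0,0,8],
  [0,0,0,0,0,8],
  [0,0,0,0,0,8],
  [0,0,0,0,0,8],
  [0,0,0,0,0,8],
  [0,0,0,0,0,8],
  [0,0,0,0,0,8],
  [0,0,0,0,0,8],
  [0,0,0,0,0,8],
], claw=0)

```text
t: 1.1
tool_pos: [0.2247, 0.5831, 0.231]
tool_rot: [0.0, 0.774, 0.633, -0.0]
wrist_force: [-0.3, 0.9, 0.7]
finger_gap: 1.004
grip_force: 0.0
```

```bash
cat >> h.py <<'E'
from scipy.spatial.transform import Rotation as Ro
def tool():
    s=get_state();w,x,y,z=s['tool_rot'];return np.array(s['tool_pos']),Ro.from_quat([x,y,z,w]),s
def go(t,yaw_y):
    "shift mm in tool axes; turn deg about tool z so tool y points to yaw_y (mod 180)"
    p,R,s=tool();M=R.as_matrix();a=np.degrees(np.arctan2(M[1,1],M[0,1]))
    print('t',s['t'],'pos',p.round(4),'yawy',a.round(1),'tilt',M[:,2].round(3),'shift',(M.T@(np.array(t)-p)*1000).round(1),'turn z',-((yaw_y-a+90)%180-90),'F',np.round(s['wrist_force'],1),'gap',s['finger_gap'],'grip',s['grip_force'],'q',np.round(s['q'],2))
E
python3 -c "
from h import *
go([.413,.410,.20],-11)"
```

```text
t 1.1 pos [0.2247 0.5831 0.231 ] yawy -11.4 tilt [-0.    -0.001 -1.   ] shift [-132.4  218.9   31. ] turn z -0.4036318528716265 F [-0.3  0.9  0.7] gap 1.0038120781439406 grip 0.0 q [ 1.1   0.49  1.56 -0.    1.09  1.3 ]
```

Call:
play_rows([
  [-12,20,3,0,0,0],
  [-12,20,3,0,0,0],
  [-12,20,3,0,0,0],
  [-12,20,3,0,0,0],
  [-12,20,3,0,0,0],
  [-12,20,3,0,0,0],
  [-12,20,3,0,0,0],
  [-12,20,3,0,0,0],
  [-12,20,3,0,0,0],
  [-12,20,3,0,0,0],
  [-12,19,1,0,0,0],
  [0,0,0,0,0,0],
  [0,0,0,0,0,0],
])

```text
t: 2.4
tool_pos: [0.4143, 0.4115, 0.2001]
tool_rot: [-0.0, 0.772, 0.635, -0.0]
wrist_force: [-0.3, 0.1, -0.3]
finger_gap: 0.999
grip_force: 0.0
```

```bash
python3 -c "
from h import *
go([.413,.410,.20],-11)
i=camera_info('wrist');p,d=camera('wrist');cv2.imwrite('pics/w1.png',p)
import pickle;pickle.dump(i,open('w1.pkl','wb'));print(i)
E=np.array(i['extrinsics'])
for n,q in dict(c=[.413,.41,.046],a=[.418,.434,.046]).items():
  c=E[:3,:3].T@(np.array(q)-E[:3,3]);print(n,c[:2]/c[2]*i['fx']+[i['cx'],i['cy']])
"
```

```text
t 2.4 pos [0.4143 0.4115 0.2001] yawy -11.1 tilt [-0. -0. -1.] shift [-1.7 -0.9  0.1] turn z -0.13431494427931057 F [-0.3  0.1 -0.3] gap 0.9993601997654392 grip 0.0 q [0.67 0.47 1.7  0.   0.98 0.86]
{'fx': 291.43099205364115, 'fy': 291.43099205364115, 'cx': 282.3187313680491, 'cy': 206.53808662940125, 'extrinsics': array([[ 0.9810634 , -0.18632089, -0.05290679,  0.42805355],
       [-0.1936719 , -0.94707589, -0.25600479,  0.47406392],
       [-0.00240771,  0.26140349, -0.96522661,  0.34233753],
       [ 0.        ,  0.        ,  0.        ,  1.        ]])}
c [280.73522889 193.09679806]
a [280.95356033 169.57485881]
```

View pics/w1.png

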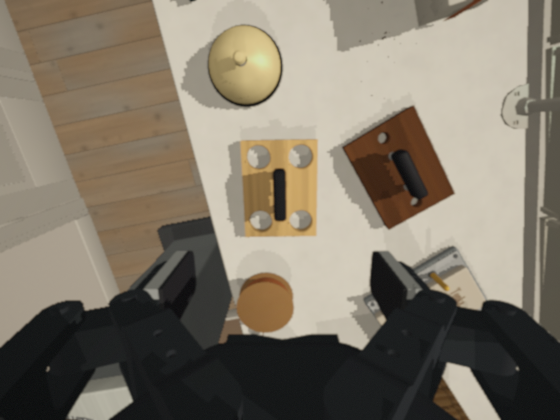

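The wrist view puts the handle at (280,169)–(280,220), so its centre is (280,195). I predicted (281,193), and the handle is parallel to the image column, so position and yaw are confirmed. Next I'll descend with partly closed fingers.

Call:
play_rows([
  [-2,-1,20,0,0,0],
  [0,0,20,0,0,0],
  [0,0,20,0,0,0],
  [0,0,20,0,0,0],
  [0,0,20,0,0,0],
  [0,0,20,0,0,0],
  [0,0,20,0,0,0],
  [0,0,15,0,0,0],
  [0,0,15,0,0,0],
  [0,0,10,0,0,0],
  [0,0,0,0,0,0],
  [0,0,0,0,0,0],
], claw=0.4, squeeze=60)

```text
t: 3.65
tool_pos: [0.4127, 0.4103, 0.0206]
tool_rot: [-0.0, 0.772, 0.636, 0.0]
wrist_force: [-0.3, 0.8, -0.6]
finger_gap: 0.601
grip_force: 0.0
```

Call:
play_rows([
  [0,0,0,0,0,0],
  [0,0,0,0,0,0],
  [0,0,0,0,0,0],
  [0,0,0,0,0,0],
  [0,0,0,0,0,0],
  [0,0,0,0,0,0],
  [0,0,0,0,0,0],
  [0,0,0,0,0,0],
], claw=1, squeeze=60)

```text
t: 4.45
tool_pos: [0.4131, 0.41, 0.0211]
tool_rot: [-0.0, 0.772, 0.636, 0.001]
wrist_force: [-2.0, -0.2, 6.1]
finger_gap: 0.154
grip_force: 59.6
```

Call:
play_rows([
  [0,0,-5,0,0,0],
  [0,0,-10,0,0,0],
  [0,0,-15,0,0,0],
  [0,0,-15,0,0,0],
  [0,0,-15,0,0,0],
  [0,0,-15,0,0,0],
  [0,0,-15,0,0,0],
  [0,0,-10,0,0,0],
  [0,0,0,0,0,0],
])

```text
t: 5.35
tool_pos: [0.4133, 0.4102, 0.1219]
tool_rot: [0.0, 0.772, 0.636, 0.001]
wrist_force: [-0.1, -0.4, -2.6]
finger_gap: 0.151
grip_force: 58.6
```

```bash
python3 -c "
from h import *
go([.573,.2235,.121],23.5)"
```

```text
t 5.35 pos [0.4133 0.4102 0.1219] yawy -11.1 tilt [ 0.002  0.002 -1.   ] shift [-152.5  192.5    0.9] turn z -34.57403276540464 F [-0.1 -0.4 -2.6] gap 0.15113850804846632 grip 58.5628080368042 q [0.67 0.56 1.78 0.   0.8  0.86]
```

Run:
```python
from h import *
c=np.array([.573,.2235]);a=np.radians(23.5);X=np.array([np.cos(a),np.sin(a)]);Y=np.array([-X[1],X[0]])
for n in("scene","side"):
    i=camera_info(n);d=np.load(n+"0.npy");v,u=np.indices(d.shape);E=np.array(i['extrinsics'])
    P=np.stack([(u-i['cx'])/i['fx']*d,(v-i['cy'])/i['fy']*d,d],-1)@E[:3,:3].T+E[:3,3]
    P=P[d>0];r=P[:,:2]-c;x,y=r@X,r@Y
    m=(abs(x)<.12)&(abs(y)<.2)&(P[:,2]>.015)
    for lo in np.arange(-.2,.2,.02):
        k=m&(y>=lo)&(y<lo+.02)
        if k.sum()>5:print(n,round(lo,2),k.sum(),'zmax',P[k,2].max().round(3),'x',x[k].min().round(3),x[k].max().round(3))
```

```text
scene -0.2 1130 zmax 0.325 x -0.12 0.12
scene -0.18 991 zmax 0.182 x -0.12 -0.061
scene -0.16 1068 zmax 0.198 x -0.12 -0.052
scene -0.14 1114 zmax 0.212 x -0.12 -0.048
scene -0.12 1166 zmax 0.239 x -0.12 -0.037
scene -0.1 1212 zmax 0.24 x -0.12 -0.049
scene -0.08 178 zmax 0.239 x -0.12 -0.094
scene -0.06 83 zmax 0.264 x -0.032 0.12
scene -0.04 388 zmax 0.265 x -0.07 0.12
scene -0.02 480 zmax 0.265 x -0.07 0.116
scene -0.0 463 zmax 0.264 x -0.07 0.119
scene 0.02 307 zmax 0.048 x -0.07 0.056
scene 0.14 98 zmax 0.047 x 0.04 0.054
scene 0.16 89 zmax 0.046 x 0.041 0.056
scene 0.18 104 zmax 0.047 x 0.041 0.058
side -0.2 1135 zmax 0.327 x -0.12 0.12
side -0.18 832 zmax 0.186 x -0.12 0.12
side -0.16 1078 zmax 0.199 x -0.12 0.12
side -0.14 1310 zmax 0.214 x -0.12 0.12
side -0.12 1073 zmax 0.241 x -0.12 0.099
side -0.1 915 zmax 0.242 x -0.12 0.108
side -0.08 419 zmax 0.242 x -0.12 0.116
side -0.06 248 zmax 0.266 x -0.068 0.12
side -0.04 430 zmax 0.265 x -0.069 0.12
side -0.02 580 zmax 0.266 x -0.069 0.116
side -0.0 578 zmax 0.265 x -0.07 0.119
side 0.02 432 zmax 0.051 x -0.069 0.056
side 0.04 49 zmax 0.048 x -0.068 0.057
side 0.14 92 zmax 0.049 x 0.018 0.087
side 0.16 118 zmax 0.049 x -0.082 0.087
side 0.18 154 zmax 0.049 x -0.108 0.092
```

Run:
```python
from h import *
c=np.array([.573,.2235]);a=np.radians(23.5);X=np.array([np.cos(a),np.sin(a)]);Y=np.array([-X[1],X[0]])
for n in("scene","side"):
    i=camera_info(n);d=np.load(n+"0.npy");v,u=np.indices(d.shape);E=np.array(i['extrinsics'])
    P=np.stack([(u-i['cx'])/i['fx']*d,(v-i['cy'])/i['fy']*d,d],-1)@E[:3,:3].T+E[:3,3]
    P=P[d>0];r=P[:,:2]-c;x,y=r@X,r@Y
    for z0,z1 in((.052,.1),(.1,.15),(.15,.2),(.2,.3)):
        H=[]
        for xl in np.arange(-.14,.16,.04):
            k=(x>xl)&(x<=xl+.04)&(y>-.2)&(y<.1)&(P[:,2]>z0)&(P[:,2]<z1);H.append((round(xl,2),int(k.sum()),np.round([y[k].min(),y[k].max(),x[k].min()],3).tolist() if k.any() else None))
        print(n,z0,H)
```

```text
scene 0.052 [(np.float64(-0.14), 394, [-0.091, -0.061, -0.14]), (np.float64(-0.1), 1394, [-0.2, -0.078, -0.1]), (np.float64(-0.06), 442, [-0.152, -0.096, -0.06]), (np.float64(-0.02), 0, None), (np.float64(0.02), 0, None), (np.float64(0.06), 0, None), (np.float64(0.1), 146, [-0.029, 0.014, 0.123]), (np.float64(0.14), 529, [-0.199, 0.1, 0.14])]
scene 0.1 [(np.float64(-0.14), 150, [-0.2, -0.162, -0.117]), (np.float64(-0.1), 857, [-0.2, -0.089, -0.1]), (np.float64(-0.06), 82, [-0.135, -0.097, -0.06]), (np.float64(-0.02), 0, None), (np.float64(0.02), 0, None), (np.float64(0.06), 0, None), (np.float64(0.1), 0, None), (np.float64(0.14), 0, None)]
scene 0.15 [(np.float64(-0.14), 964, [-0.2, -0.095, -0.14]), (np.float64(-0.1), 448, [-0.16, -0.082, -0.1]), (np.float64(-0.06), 0, None), (np.float64(-0.02), 0, None), (np.float64(0.02), 0, None), (np.float64(0.06), 0, None), (np.float64(0.1), 0, None), (np.float64(0.14), 0, None)]
scene 0.2 [(np.float64(-0.14), 1124, [-0.182, -0.074, -0.14]), (np.float64(-0.1), 17, [-0.091, -0.079, -0.1]), (np.float64(-0.06), 0, None), (np.float64(-0.02), 0, None
[... 769 characters left out ...]
at64(0.06), 0, None), (np.float64(0.1), 0, None), (np.float64(0.14), 0, None)]
side 0.15 [(np.float64(-0.14), 666, [-0.2, -0.099, -0.14]), (np.float64(-0.1), 396, [-0.158, -0.08, -0.1]), (np.float64(-0.06), 0, None), (np.float64(-0.02), 0, None), (np.float64(0.02), 0, None), (np.float64(0.06), 0, None), (np.float64(0.1), 0, None), (np.float64(0.14), 0, None)]
side 0.2 [(np.float64(-0.14), 1075, [-0.187, -0.071, -0.14]), (np.float64(-0.1), 29, [-0.092, -0.076, -0.1]), (np.float64(-0.06), 0, None), (np.float64(-0.02), 0, None), (np.float64(0.02), 0, None), (np.float64(0.06), 6, [-0.043, -0.035, 0.096]), (np.float64(0.1), 504, [-0.2, 0.059, 0.1]), (np.float64(0.14), 857, [-0.199, 0.099, 0.14])]
```

Space around the press is enough: the box starts 75 mm or more to the side, and the glass edge is about 95 mm beyond. I'll shift and turn at height.

Call:
play_rows([
  [-13,16,0,0,0,0],
  [-13,16,0,0,0,0],
  [-13,16,0,0,0,0],
  [-13,16,0,0,0,0],
  [-13,16,0,0,0,0],
  [-13,16,0,0,0,0],
  [-13,16,0,0,0,0],
  [-13,16,0,0,0,0],
  [0,0,0,0,0,-7],
  [0,0,0,0,0,-7],
  [0,0,0,0,0,-7],
  [0,0,0,0,0,-7],
  [0,0,0,0,0,-6.5],
  [0,0,0,0,0,0],
])

```text
t: 6.75
tool_pos: [0.5183, 0.283, 0.1197]
tool_rot: [-0.0, 0.548, 0.836, -0.0]
wrist_force: [0.7, 0.4, -1.3]
finger_gap: 0.151
grip_force: 58.7
```

```bash
python3 -c "
from h import *
go([.573,.2235,.121],23.5)"
```

```text
t 6.75 pos [0.5183 0.283  0.1197] yawy 23.5 tilt [-0.001 -0.    -1.   ] shift [-76.4  26.4  -1.4] turn z 0.018276051036366425 F [ 0.7  0.4 -1.3] gap 0.15094188415460522 grip 58.653656244277954 q [ 0.39  0.57  1.76  0.    0.81 -0.02]
```

Call:
play_rows([
  [-10,3,0,0,0,0],
  [-11,4,0,0,0,0],
  [-11,4,0,0,0,0],
  [-11,4,0,0,0,0],
  [-11,4,0,0,0,0],
  [-11,4,0,0,0,0],
  [-11,3,0,0,0,0],
  [0,0,0,0,0,0],
  [0,0,0,0,0,0],
])

```text
t: 7.65
tool_pos: [0.5726, 0.2236, 0.1202]
tool_rot: [-0.0, 0.549, 0.836, -0.0]
wrist_force: [-0.4, -0.8, -1.3]
finger_gap: 0.152
grip_force: 58.7
```

```bash
python3 -c "
from h import *
go([.573,.2235,.121],23.5)
ims=[]
for n in('scene','side','wrist'):
  ims.append(camera(n)[0])
a=ims[0][180:270,290:410];b=ims[1][160:270,305:405];f=lambda c,w,h:cv2.resize(c,(w,h),interpolation=cv2.INTER_CUBIC)
o=np.hstack([f(a,400,300),f(b,300,330)[:300]]);cv2.imwrite('pics/m1.png',np.vstack([o,cv2.copyMakeBorder(f(ims[2],400,300),0,0,0,300,0)]))
"
```

```text
t 7.65 pos [0.5726 0.2236 0.1202] yawy 23.4 tilt [-0.  0. -1.] shift [-0.3  0.3 -0.8] turn z -0.10991345077685821 F [-0.4 -0.8 -1.3] gap 0.15210475291692876 grip 58.669352531433105 q [ 0.26  0.6   1.69  0.    0.85 -0.14]
```

View pics/m1.png

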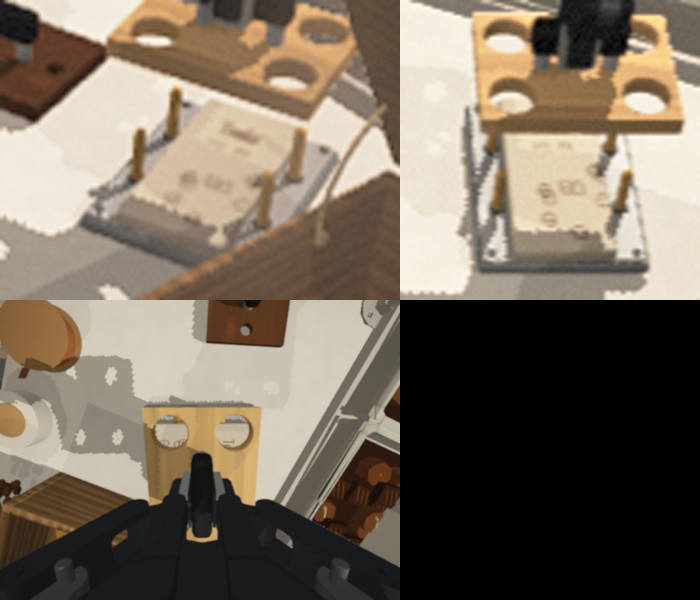

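The wrist, scene and side views show the plate above the studs with matching direction. In the crop, scene holes are at (155,32), (292,72) and (323,28), and side holes at (513,97) and (648,95). I'll compare their triangulated positions with the studs.

Run:
```python
from h import *
a,b=camera_info("scene"),camera_info("side")
P={'HLn':((155,32),(513,97)),'HRn':((292,72),(648,95)),
'S_Ln':((139,131),(499,174)),'S_Rn':((266,174),(624,173))}
for k,(s,t) in P.items():
    ra=ray(a,s[0]/3.333+290,s[1]/3.333+180);rb=ray(b,(t[0]-400)/3+305,t[1]/3+160)
    p,e=tri([ra,rb]);print(k,p.round(4),round(e,4))
```

```text
HLn [0.539  0.2472 0.1067] 0.0003
HRn [0.5701 0.1767 0.1083] 0.0003
S_Ln [0.5349 0.2483 0.0422] 0.0002
S_Rn [0.5654 0.1792 0.0428] 0.0004
```

Holes and studs agree within about 4 mm, with 10 mm to spare. I'll correct by (2,−2) mm and lower.

Call:
play_rows([
  [2,-2,5,0,0,0],
  [0,0,8,0,0,0],
  [0,0,8,0,0,0],
  [0,0,8,0,0,0],
  [0,0,7,0,0,0],
  [0,0,6,0,0,0],
  [0,0,6,0,0,0],
  [0,0,6,0,0,0],
  [0,0,6,0,0,0],
  [0,0,6,0,0,0],
  [0,0,5,0,0,0],
  [0,0,0,0,0,0],
  [0,0,0,0,0,0],
])

```text
t: 9.1
tool_pos: [0.5701, 0.2249, 0.0493]
tool_rot: [-0.0, 0.549, 0.836, 0.0]
wrist_force: [-0.6, 0.0, -1.8]
finger_gap: 0.15
grip_force: 58.7
```

No contact, and the plate is below the stud tops. I'll go down to the tablet slowly.

Call:
play_rows([
  [0,0,2,0,0,0],
  [0,0,2,0,0,0],
  [0,0,1,0,0,0],
  [0,0,1,0,0,0],
  [0,0,0,0,0,0],
  [0,0,0,0,0,0],
])

```text
t: 9.7
tool_pos: [0.57, 0.2249, 0.0436]
tool_rot: [0.0, 0.549, 0.836, 0.0]
wrist_force: [-2.1, -0.7, 3.2]
finger_gap: 0.149
grip_force: 59.2
```

```bash
python3 -c "
from h import *
a=camera('scene')[0][180:270,290:410];b=camera('side')[0][160:270,305:405];f=lambda c,w,h:cv2.resize(c,(w,h),interpolation=cv2.INTER_CUBIC)
cv2.imwrite('pics/m2.png',np.hstack([f(a,400,300),f(b,300,330)[:300]]))
"
```

```text
(no output)
```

View pics/m2.png

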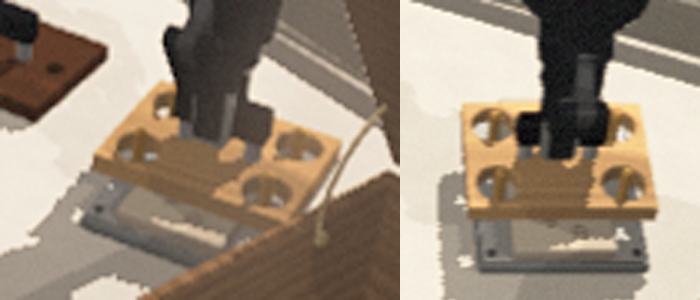

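All four studs stand in their holes and the force shows contact with the tablet. I'll release gently and retreat.

Call:
play_rows([
  [0,0,0,0,0,0],
  [0,0,0,0,0,0],
  [0,0,0,0,0,0],
  [0,0,0,0,0,0],
  [0,0,0,0,0,0],
  [0,0,0,0,0,0],
], claw=0.45)

```text
t: 10.4
tool_pos: [0.57, 0.2249, 0.0433]
tool_rot: [-0.0, 0.549, 0.836, 0.0]
wrist_force: [-0.1, -0.2, 0.6]
finger_gap: 0.547
grip_force: 0.0
```

Call:
play_rows([
  [0,0,-5,0,0,0],
  [0,0,-10,0,0,0],
  [0,0,-15,0,0,0],
  [0,0,-15,0,0,0],
  [0,0,-15,0,0,0],
  [0,0,-15,0,0,0],
  [0,0,-15,0,0,0],
  [0,0,-15,0,0,0],
  [0,0,-15,0,0,0],
  [0,0,-5,0,0,0],
  [0,0,0,0,0,0],
  [0,0,0,0,0,0],
])

```text
t: 11.6
tool_pos: [0.5698, 0.2248, 0.1682]
tool_rot: [-0.0, 0.549, 0.836, -0.0]
wrist_force: [0.4, 0.1, -0.4]
finger_gap: 0.548
grip_force: 0.0
```

```bash
python3 -c "
from h import *
go([.573,.2235,.121],23.5)
a=camera('scene')[0][180:270,290:410];b=camera('side')[0][160:270,305:405];w=camera('wrist')[0];f=lambda c,w,h:cv2.resize(c,(w,h),interpolation=cv2.INTER_CUBIC)
cv2.imwrite('pics/m3.png',np.vstack([np.hstack([f(a,400,300),f(b,300,330)[:300]]),cv2.copyMakeBorder(f(w,400,300),0,0,0,300,0)]))
"
```

```text
t 11.6 pos [0.5698 0.2248 0.1682] yawy 23.4 tilt [-0.  0. -1.] shift [-2.5  2.4 47.2] turn z -0.07659269371957578 F [ 0.4  0.1 -0.4] gap 0.5481893865034783 grip 0.0 q [ 0.27  0.54  1.66  0.    0.94 -0.14]
```

View pics/m3.png

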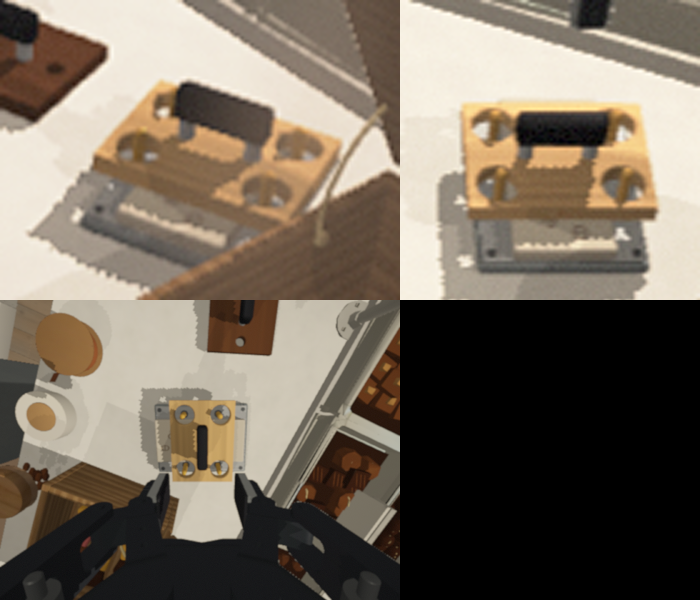

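The plate lies flat over all four studs, the gripper is clear, and the tablet is under the plate.

```bash
python3 -c "
from plant import *
print(finish_job())"
```

```text
the job is handed in; nothing more can be done
None
```

The light plate is lowered over all four studs and lies flat on the tablet, the gripper is clear and the dark plate was not touched; I handed the job in at about 12 s, and `finish_job()` returned no verdict.

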